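# Lock the sound booth's connection box with the T-key

### The job

Lock the booth's connection box: take the red-handled T-key out of its stand, press its blade down on the keyhole of the latch and rotate it until it drops fully in, then turn the latch clockwise with the key to its stop, so that the yellow arm lies squarely across the white lid over the green stripe. Turn the latch only with the key, leave the key standing in the keyhole, and leave the other things on the desk where they are.

Things in the scene. Friction and masses are not known exactly. Their poses are not given: they have to be found in the camera images.
- key_grip (a point): Centre of the key's red T-bar, where it is grasped: 70 mm long (own x), 16 mm thick (own y), 24 mm high (own z, up). The key is 104 mm tall, about 0.18 kg: under the bar a 14 mm round steel shaft with a dark collar (40 mm across, underside 42 mm below this point). Bar and blade are parallel; a half turn leaves the key the same.
- key_tip (a point): Middle of the lower end of the key's blade, 92 mm straight below key_grip; same axes. The flat blade is 24 mm wide (own x), 7 mm thick (own y), 22 mm high, its lowest 6 mm slimmed in two steps to 22 x 5.8 and 20 x 4.5 mm.
- holder: Black key stand, 90 x 90 x 58 mm, fixed to the desk, with a 29 mm round well through its middle. The key starts upright in it at any yaw, hanging by its collar on the stand's top, so the 50 mm below the collar must be lifted clear. Origin: centre of its underside.
- box: Grey connection box, fixed, 150 (own x) x 170 (own y) x 60 mm high. On its top a white lid (own -y side) with a green stripe, and a dark rail on which the latch turns, pivot at own x -30, y +55 mm. Stands at either side, the key stand at the other. Origin: centre of its underside.
- slot (a point): Centre of the keyhole's mouth on the latch's axis, 85 mm above the desk; turns with the arm, own +x along the yellow arm (26 mm wide, ends 74 mm out). The keyhole, a slot 27 x 9.5 mm, 18 mm deep, is in a square steel barrel (40 x 40 x 24 mm) that has play in the arm: the slot's length starts anywhere within 0.3 rad either side of the arm (not told). Fully home, key_tip is 18 mm below here.
- latch (a joint): Arm angle (rad): 0 = along the box's own +x, growing clockwise from above to the stop at 1.571 = along own -y, over the green stripe (locked). Starts at 0.55 to 0.85. The barrel drives the arm clockwise only once it leads it by 0.3 rad, so at the stop the key's bar lies 0.3 rad beyond the arm. Takes about 0.16 N m; stays where left. Arm yaw = box yaw minus this angle.
- headphones: Bystander: black headphones lying on the desk beyond the box and stand, about 200 x 200 x 72 mm. Origin: on the desk midway between the ear cups.
- handset: Bystander: white patient response handset with a blue button, 110 x 28 x 24 mm, lying between the box and the key stand. Origin: centre of its underside.
- tissues: Bystander: tissue box, 220 x 115 x 70 mm, at the left of the desk. Origin: centre of its underside.
- bottle: Bystander: water bottle, 66 mm across, 190 mm tall, at the right of the desk. Origin: centre of its underside.

How it is judged:
By the outcome, as a careful person would: the job done as asked, in the order asked, and still so for the second after the job is handed in, with the robot touching nothing.
It also fails if it takes over 51 s, if anything falls off the work surface, if the arm or the gripper's body presses on something with over 40 N, if the wrist force passes 120 N, or if a joint passes its speed limit or range.

### The arm

A 6-joint arm with a two-finger parallel gripper is mounted at the origin on the work surface. World frame = base frame: x ahead of the robot, y to its left, z up, the work surface at z = 0. Lengths are in m, angles in rad, forces in N, time in s.
With the tool pointing down it reaches from about 0.15 to 0.775 m from the base axis. Payload 6.1 kg.
Tool frame: the origin (TCP) lies on the centre line of the jaws, within the pads' length; the fingertips stand 25 mm ahead of it and the grasp point (between the pads) lies 6 mm ahead of it; z points along the fingers, x is the direction in which the jaws open and shut, and the axes are right-handed (so a half turn about z gives the same grasp; the last joint's range is limited). The gripper opens to 85 mm and grips with 20 to 120 N. Pads are 22 mm wide; open, the fingers measure 114 mm over their backs; the gripper's body (76 mm by 85 mm) begins 54 mm behind the grasp point. The pads swing forward as they close: fully open they stand 13 mm farther back than shut.
Start: joints at [1.28, 0.126, -0.04, 1.405, 0, 1.571], TCP at [0.151, 0.503, 0.256] pointing down, gripper open.
Joint ranges: [-2.72, 2.72], [-0.95, 1.95], [-1.27, 1.35], [-1.78, 2.02], [-1.46, 1.47], [-3.14, 3.14]. Speed limits (rad/s): [2.39, 2.39, 3.01, 3.14, 3.14, 3.14].

### API

Orientations are given as a 3x3 rotation matrix whose columns are the frame's x, y, z axes.
In Python, from workcell import * gives the robot as it stands.
- The arm moves only by the shell command python3 -m creep 'ROWS'. ROWS is JSON, a list of rows, each a list of 5 numbers: the shift along the tool's x, y, z in m, then the turn about the tool's z in degrees, then the finger opening in m, from 0 to 0.0854. A call has 1 to 20 rows; each row is the pose to reach, as a shift and turn from the pose measured when the call began, along the tool's axes at that moment; what a row does not reach only later rows make up. A row lasts 1/10 s, in which the tool goes at most 50 mm and 8.59 degrees, less where a joint would pass 70% of its speed; a pose out of reach is approached as far as the arm can. A call with a gripper value outside its range is refused whole. The fingers move at their own pace and stop on an object; the grip force is fixed at half the most. Time passes only in rows, so rows that repeat a pose let the fingers close. It gives the time, the measured TCP pose, the force and the opening at its end, in the units of the state.
- observe(): the state, without advancing time (a new reading comes with each control period).
- read_camera(name): name is "scene" or "top" or "wrist"; returns a dict with "color" (480x640x3 uint8, red, green, blue), "intrinsics" (3x3 intrinsics, pixels), "k1" (the pictures are not rectified: a ray, as slopes to the right and down, at radius r is drawn at 1 + k1 r^2 times it, then the intrinsics apply), "camera_from_world" (4x4, takes a point from world to camera coordinates). Camera axes: x right, y down, z forward; pixel columns grow to the right and rows downward; lengths in m; the calibration is good to about 2 mm. A picture is of the moment at which its call begins. There is no depth.
- job_done(): hands the job in, once; it reports no verdict.
The state is a dict: "clock": time; "qpos": joint angles; "qvel": joint speeds; "joint_torque": joint torques, N m; "ee_pos": TCP position; "ee_rot": TCP orientation; "wrist_force": force on the tool from outside, world axes, zero at the start; "wrist_torque": the same for the moment, N m; "grip_width": opening from 0.0 (shut) to 1.0 (fully open).
Only numpy, scipy, OpenCV 4.12 (cv2) and the standard library are available. Lean on these libraries where they do the work, as an engineer would, in place of code of your own. Each camera call takes 0.05 s, during which the arm holds its last target.

## Working session

There is one attempt and no reset: what is moved stays moved. The work goes in short steps, Python scripts to look and compute and a shell command to move; the robot and the scene stay as the last step left them, time stands still between calls to the robot, and variables do not carry over. Pictures are saved under pics/ and viewed, and the job is handed in when it is done.

```bash
mkdir -p pics; ls
python3 - <<'E'
from workcell import *
import cv2
s=observe(); print(s)
for n in ["scene","top","wrist"]:
    c=read_camera(n); cv2.imwrite(f"pics/{n}0.png",c["color"][:,:,::-1]); print(n,c["intrinsics"],c["k1"],c["camera_from_world"])
E
```

```text
pics
{'clock': 0.0, 'qpos': array([ 1.28001879e+00,  1.26393874e-01, -4.06185722e-02,  1.40538024e+00,
        1.02022798e-05,  1.57080686e+00]), 'qvel': array([ 1.00702210e-03,  6.70843999e-04, -5.59108274e-04,  8.43940494e-05,
        3.29489141e-04, -2.13806491e-04]), 'joint_torque': array([ 1.04614112e-04, -4.35915327e+01,  3.52923310e+01,  1.71832315e-02,
       -1.09441428e-04, -7.95053239e-06]), 'ee_pos': array([0.15040934, 0.50261425, 0.25551631]), 'ee_rot': array([[ 2.86706942e-01,  9.58018221e-01, -4.67445968e-04],
       [ 9.58017005e-01, -2.86707323e-01, -1.52642185e-03],
       [-1.59636012e-03, -1.01854462e-05, -9.99998726e-01]]), 'wrist_force': array([-0.23341254, -0.04407988, -1.24135249]), 'wrist_torque': array([-0.02118559, -0.01033874, -0.00988793]), 'grip_width': 1.0002142519331276}
scene [[613.365854     0.         323.39661289]
 [  0.         613.365854   232.59976102]
 [  0.           0.           1.        ]] -0.020107541971440636 [[ 0.38613319  0.92236857  0.01172077 -0.21843806]
 [ 0.51852577 -0.20652781 -0.82974532 -0.24889062]
 [-0.76291034  0.32646973 -0.55801911  1.92262957]
 [ 0.          0.          0.          1.        ]]
top [[513.02454044   0.         316.38700474]
 [  0.         513.02454044 237.95489525]
 [  0.           0.           1.        ]] -0.13397654045866286 [[-0.02011381 -0.99948152 -0.02514212  0.00801763]
 [-0.99097502  0.02326342 -0.13201255  0.6051284 ]
 [ 0.132529    0.02225994 -0.99092914  1.25167937]
 [ 0.          0.          0.          1.        ]]
wrist [[345.33342534   0.         319.1015691 ]
 [  0.         345.33342534 235.6148113 ]
 [  0.           0.           1.        ]] 0.019527710949823227 [[ 0.28677695  0.95799531 -0.00198965 -0.52459373]
 [ 0.91810949 -0.27424284  0.28612206 -0.03621327]
 [ 0.27355795 -0.08387993 -0.95819111  0.37850947]
 [ 0.          0.          0.          1.        ]]
```

View pics/scene0.png

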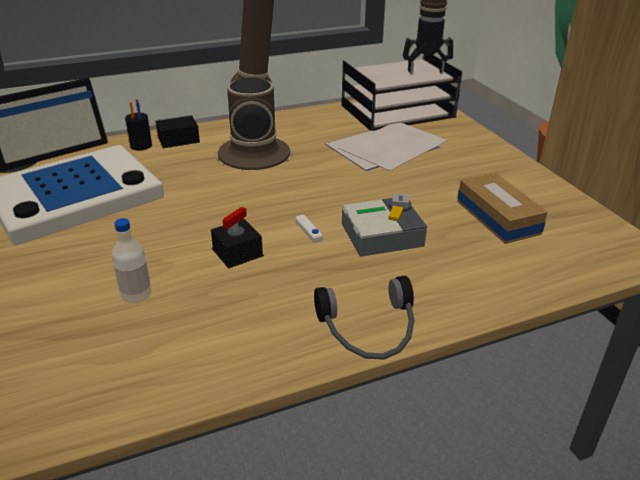

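View pics/top0.png

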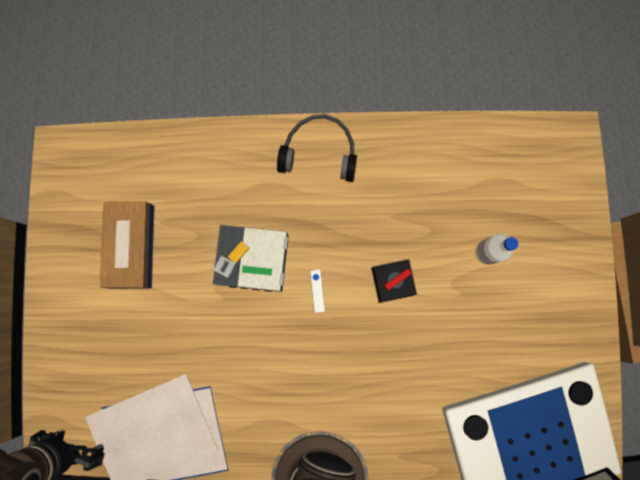

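View pics/wrist0.png

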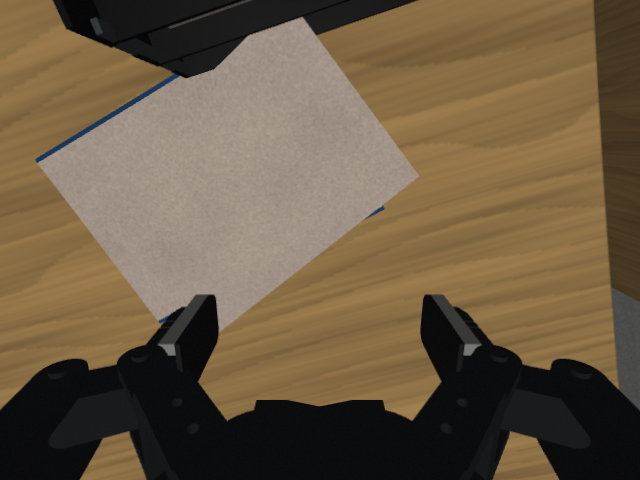

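The top view shows the key bar near (398,279) on its stand, the box near (251,258), the barrel near (225,266) with the yellow arm pointing up-right, and the handset near (317,291). I'll measure these from both fixed cameras.

```bash
cat > h.py <<'E'
from workcell import *
import numpy as np, cv2
def ray(c,u,v):
    K=c["intrinsics"];d=np.array([(u-K[0,2])/K[0,0],(v-K[1,2])/K[1,1]]);s=d.copy()
    for _ in range(20): s=d/(1+c["k1"]*(s@s))
    T=c["camera_from_world"];R=T[:3,:3];return -R.T@T[:3,3],R.T@np.array([s[0],s[1],1])
def onz(c,u,v,z):
    o,d=ray(c,u,v);return o+d*(z-o[2])/d[2]
def proj(c,p):
    T=c["camera_from_world"];q=T[:3,:3]@np.asarray(p)+T[:3,3];s=q[:2]/q[2];s=s*(1+c["k1"]*(s@s));K=c["intrinsics"]
    return np.array([K[0,0]*s[0]+K[0,2],K[1,1]*s[1]+K[1,2]])
def tri(a,b):
    (o1,d1),(o2,d2)=a,b
    A=np.stack([d1,-d2],1);t=np.linalg.lstsq(A,o2-o1,rcond=None)[0]
    p,q=o1+d1*t[0],o2+d2*t[1];return (p+q)/2,np.linalg.norm(p-q)
def masks(c):
    hsv=cv2.cvtColor(c["color"],cv2.COLOR_RGB2HSV);r,g,b=[c["color"][...,i].astype(int) for i in range(3)]
    return dict(red=(r>130)&(g<50)&(b<50),yellow=(r>180)&(g>120)&(b<50)&(hsv[...,1]>215),green=(g>r+60)&(g>b+40))
E
python3 - <<'E'
from h import *
C={n:read_camera(n) for n in["scene","top"]}
for n,(x,y,w,h) in dict(scene=(200,170,260,110),top=(200,210,240,110)).items():
    cv2.imwrite(f"pics/{n}c.png",cv2.resize(C[n]["color"][y:y+h,x:x+w,::-1],None,fx=3,fy=3,interpolation=cv2.INTER_CUBIC))
    for k,m in masks(C[n]).items():
        N,L,S,ce=cv2.connectedComponentsWithStats(m.astype(np.uint8))
        for i in range(1,N):
            if S[i,4]>25 and x<ce[i][0]<x+w and y<ce[i][1]<y+h:
                pts=np.argwhere(L==i)[:,::-1].astype(np.float32); print(n,k,S[i,4],ce[i],cv2.minAreaRect(pts))
E
```

```text
scene red 88 [233.77272727 213.63636364] ((233.65382385253906, 213.73074340820312), (3.605551242828369, 23.574758529663086), 56.3099365234375)
scene green 82 [370.51219512 209.75609756] ((370.52996826171875, 209.70997619628906), (2.969848871231079, 27.152902603149414), 81.8698959350586)
top red 182 [397.75824176 278.82967033] ((397.73492431640625, 278.8356018066406), (6.3080854415893555, 28.59119415283203), 55.00798034667969)
top green 175 [256.66285714 270.13142857] ((256.8366394042969, 270.1336669921875), (28.35856056213379, 6.069726943969727), 5.710592269897461)
```

View pics/scenec.png

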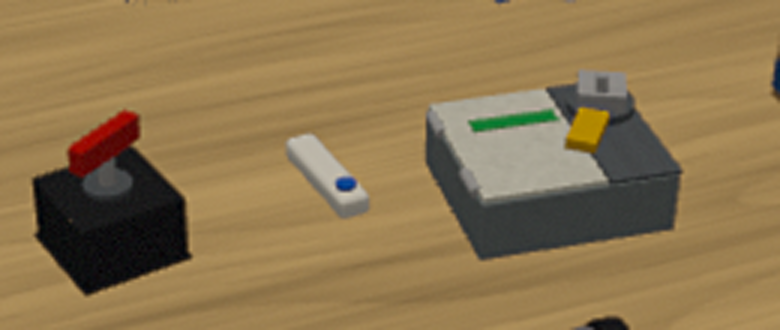

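View pics/topc.png

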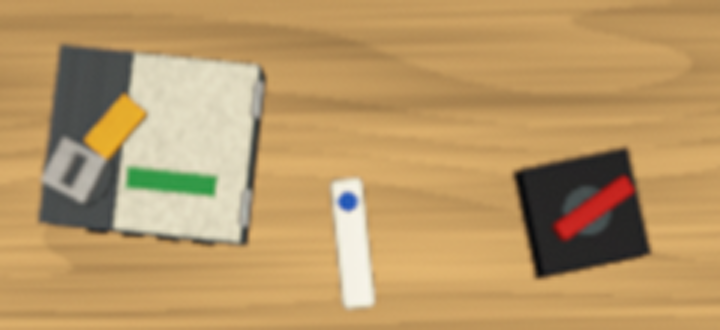

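Run:
```python
from h import *
c=read_camera("top");d=read_camera("scene")
P=lambda x,y,z:onz(c,200+x/3,210+y/3,z)
a=P(556,232,.112);b=P(632,186,.112)
print("bar tri",tri(ray(c,397.75,278.83),ray(d,233.7,213.65)), "top-only z.112",onz(c,397.75,278.83,.110))
# bar direction from min rect
m=masks(c)["red"].astype(np.uint8);m[:, :370]=0;m[:,430:]=0
pts=np.argwhere(m)[:,::-1]
w=np.array([onz(c,u,v,.112)[:2] for u,v in pts]);e,V=np.linalg.eigh(np.cov(w.T));v=V[:,1];print("bar yaw",np.arctan2(v[1],v[0]),w.mean(0))
h=[P(*q,.058)for q in[(515,172),(628,149),(650,252),(537,277)]];print("holder",np.mean(h,0),h)
bx=[P(*q,.06)for q in[(62,45),(262,65),(246,243),(40,222)]];print("box",np.mean(bx,0),bx)
print("slot",P(73,168,.085),"ends",P(67,183,.085),P(79,154,.085))
print("slot tri",tri(ray(c,200+73/3,210+168/3),ray(d,200+602/3,170+84/3)))
print("arm tip",P(134,106,.07),P(124,93,.07),P(147,116,.07))
m=masks(c)["green"].astype(np.uint8);w=np.array([onz(c,u,v,.06)[:2] for u,v in np.argwhere(m)[:,::-1]if 210<u<290]);e,V=np.linalg.eigh(np.cov(w.T));print("stripe",w.mean(0),np.arctan2(V[1,1],V[0,1]))
```

```text
bar tri (array([ 0.49411444, -0.19652972,  0.11062097]), np.float64(0.0001907713351202352)) top-only z.112 [ 0.4941731  -0.19652124  0.11      ]
bar yaw 2.1581538254615444 [ 0.49414637 -0.196317  ]
holder [ 0.49218755 -0.19460356  0.058     ] [array([ 0.52661272, -0.14024059,  0.058     ]), array([ 0.54331289, -0.23402419,  0.058     ]), array([ 0.45839518, -0.24868542,  0.058     ]), array([ 0.44042941, -0.15546405,  0.058     ])]
box [0.5568833  0.15852689 0.06      ] [array([0.64097859, 0.23415869, 0.06      ]), array([0.61999241, 0.06636076, 0.06      ]), array([0.47316325, 0.08144369, 0.06      ]), array([0.49339895, 0.25214442, 0.06      ])]
slot [0.53555216 0.21938027 0.085     ] ends [0.52345033 0.22430205 0.085     ] [0.54685769 0.21445601 0.085     ]
slot tri (array([0.53601821, 0.22043995, 0.08456695]), np.float64(0.0020741026387074268))
arm tip [0.58695271 0.17170764 0.07      ] [0.59793786 0.18000835 0.07      ] [0.57842724 0.16094228 0.07      ]
stripe [0.5257623  0.14366164] 1.4457864244987981
```

```bash
cat >> h.py <<'E'
def togo(p,yaw):
    "row shift/turn to reach TCP p with tool-x yaw, relative to now"
    s=observe();R=s["ee_rot"];d=R.T@(np.asarray(p)-s["ee_pos"]);y0=np.arctan2(R[1,0],R[0,0])
    t=(y0-yaw+np.pi)%(2*np.pi)-np.pi
    print("shift mm",np.round(d*1000,1),"turn deg",round(np.degrees(t),1),"| pos",s["ee_pos"].round(4),"yaw",round(y0,4),"tilt",R[:2,2].round(4),"q",s["qpos"].round(2),"F",s["wrist_force"].round(1),"T",s["wrist_torque"].round(2),"w",round(s["grip_width"],3),"t",round(s["clock"],2))
E
python3 -c "
from h import *
togo([.4942,-.1965,.19],.587)"
```

```text
shift mm [-571.4  529.8   66.3] turn deg 39.7 | pos [0.1505 0.5029 0.2561] yaw 1.28 tilt [-0.0001 -0.0004] q [ 1.28  0.13 -0.04  1.41  0.    1.57] F [ 0.2 -0.1  0.7] T [ 0.   -0.02 -0.02] w 1.001 t 0.35
```

```bash
python3 -m creep '[[-0.036,0.033,0.004,2.5,0.0854],[-0.072,0.066,0.008,5,0.0854],[-0.108,0.1,0.012,7.5,0.0854],[-0.143,0.132,0.016,10,0.0854],[-0.179,0.166,0.02,12.5,0.0854],[-0.215,0.199,0.025,15,0.0854],[-0.25,0.232,0.029,17.5,0.0854],[-0.286,0.265,0.033,20,0.0854],[-0.322,0.298,0.037,22.5,0.0854],[-0.357,0.331,0.041,25,0.0854],[-0.393,0.364,0.045,27.5,0.0854],[-0.428,0.397,0.05,30,0.0854],[-0.464,0.43,0.054,32.5,0.0854],[-0.5,0.463,0.058,35,0.0854],[-0.535,0.496,0.062,37.5,0.0854],[-0.5714,0.5298,0.0663,39.7,0.0854],[-0.5714,0.5298,0.0663,39.7,0.0854],[-0.5714,0.5298,0.0663,39.7,0.0854],[-0.5714,0.5298,0.0663,39.7,0.0854],[-0.5714,0.5298,0.0663,39.7,0.0854]]'
python3 - <<'E'
from h import *
c=read_camera("wrist");cv2.imwrite("pics/w1.png",c["color"][:,:,::-1])
m=masks(c)["red"].astype(np.uint8);N,L,S,ce=cv2.connectedComponentsWithStats(m);i=1+np.argmax(S[1:,4]);print(S[i],ce[i])
w=np.array([onz(c,u,v,.112)[:2] for u,v in np.argwhere(L==i)[:,::-1]]).astype(np.float32);print(cv2.minAreaRect(w),w.mean(0))
togo([.4942,-.1965,.106],.587)
E
```

```text
clock: 2.35
ee_pos: [0.4939, -0.1955, 0.1905]
ee_rot: [[0.832, 0.555, 0.0], [0.555, -0.832, -0.0], [0.0, 0.001, -1.0]]
wrist_force: [-0.2, 0.2, -0.3]
grip_width: 0.999
[ 309  205   25  106 2487] [320.38480097 257.04020909]
((0.4945346415042877, -0.19487790763378143), (0.014172096736729145, 0.06722801923751831), 33.246070861816406) [ 0.49358943 -0.19389206]
shift mm [-0.4  0.9 84.6] turn deg 0.1 | pos [ 0.494  -0.1954  0.1906] yaw 0.5886 tilt [ 0.0006 -0.0006] q [-0.38  0.14 -0.16  1.26 -0.    0.61] F [0.7 0.8 0.5] T [-0.    0.02 -0.02] w 0.997 t 2.4
```

View pics/w1.png

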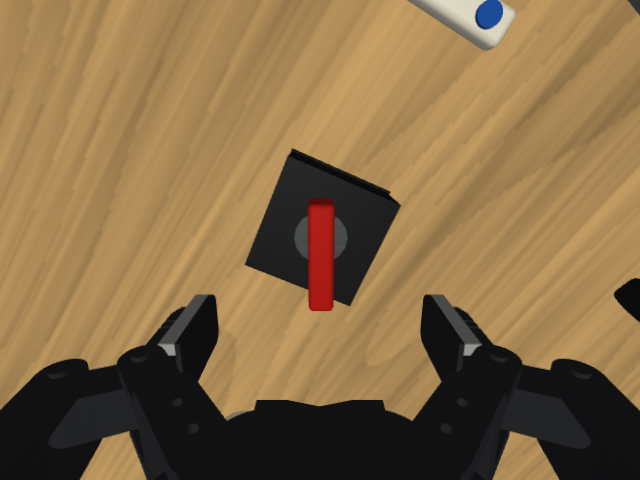

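The bar sits centred and vertical between the jaws ((309–334, 205–311)), so I'll go straight down and close.

```bash
python3 -m creep '[[0,0,0.02,0,0.0854],[0,0,0.045,0,0.0854],[0,0,0.065,0,0.0854],[0,0,0.08,0,0.0854],[0,0,0.0845,0,0.0854],[0,0,0.0845,0,0.0854],[0,0,0.0845,0,0],[0,0,0.0845,0,0],[0,0,0.0845,0,0],[0,0,0.0845,0,0],[0,0,0.0845,0,0],[0,0,0.0845,0,0],[0,0,0.0845,0,0],[0,0,0.0845,0,0],[0,0,0.0845,0,0],[0,0,0.0845,0,0]]'; python3 -c "
from h import *
togo([.4942,-.1965,.18],.587)"
```

```text
clock: 4.0
ee_pos: [0.4943, -0.1955, 0.1064]
ee_rot: [[0.832, 0.555, 0.001], [0.555, -0.832, -0.001], [0.001, 0.001, -1.0]]
wrist_force: [-0.3, 0.2, 4.8]
grip_width: 0.177
shift mm [ -0.5   0.9 -73.6] turn deg 0.1 | pos [ 0.4943 -0.1955  0.1064] yaw 0.5887 tilt [ 0.0012 -0.0008] q [-0.38  0.18 -0.31  1.08 -0.    0.61] F [-0.3  0.2  4.8] T [ 0.09  0.08 -0.01] w 0.177 t 4.0
```

```bash
python3 -m creep '[[0,0,-0.01,0,0],[0,0,-0.03,0,0],[0,0,-0.055,0,0],[0,0,-0.085,0,0],[0,0,-0.11,0,0],[0,0,-0.125,0,0],[0,0,-0.125,0,0],[0,0,-0.125,0,0]]'
python3 - <<'E'
from h import *
c=read_camera("wrist");cv2.imwrite("pics/w2.png",c["color"][:,:,::-1])
togo([.50,.13,.23],1.17)
E
```

```text
clock: 4.8
ee_pos: [0.4939, -0.1954, 0.2309]
ee_rot: [[0.832, 0.555, 0.001], [0.555, -0.832, -0.001], [0.0, 0.001, -1.0]]
wrist_force: [0.4, -0.1, -2.5]
grip_width: 0.177
shift mm [ 1.859e+02 -2.670e+02  2.000e-01] turn deg -33.3 | pos [ 0.4936 -0.1953  0.2303] yaw 0.5886 tilt [-0.0005 -0.0002] q [-0.38  0.14 -0.08  1.35 -0.    0.61] F [ 0.4  0.1 -2.1] T [-0.03  0.04 -0.09] w 0.174 t 4.85
```

View pics/w2.png

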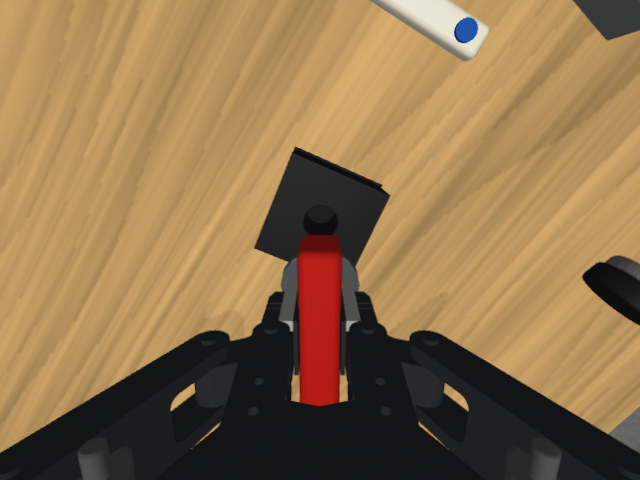

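Key lifted and hanging straight in the jaws. Next I'll move to a viewpoint beyond the latch, with the key clear of the box, so the wrist camera can see the slot.

```bash
python3 -c "
from h import *
togo([.609,.188,.23],1.17)"
```

```text
shift mm [ 3.088e+02 -2.547e+02  2.000e-01] turn deg -33.3 | pos [ 0.4936 -0.1953  0.2303] yaw 0.5886 tilt [-0.0005 -0.0002] q [-0.38  0.14 -0.08  1.35 -0.    0.61] F [ 0.4  0.1 -2.1] T [-0.03  0.04 -0.09] w 0.174 t 4.85
```

```bash
python3 -m creep '[[0.015,-0.012,0,-2,0],[0.04,-0.033,0,-4,0],[0.07,-0.058,0,-7,0],[0.1,-0.083,0,-10,0],[0.13,-0.107,0,-14,0],[0.16,-0.132,0,-17,0],[0.19,-0.157,0,-20,0],[0.22,-0.181,0,-24,0],[0.25,-0.206,0,-27,0],[0.28,-0.231,0,-30,0],[0.3,-0.247,0,-32,0],[0.3088,-0.2547,0,-33.3,0],[0.3088,-0.2547,0,-33.3,0],[0.3088,-0.2547,0,-33.3,0],[0.3088,-0.2547,0,-33.3,0]]'
python3 - <<'E'
from h import *
c=read_camera("wrist");cv2.imwrite("pics/w3.png",c["color"][:,:,::-1])
c=read_camera("top");cv2.imwrite("pics/t3.png",cv2.resize(c["color"][210:320,200:440,::-1],None,fx=3,fy=3,interpolation=cv2.INTER_CUBIC))
togo([.5355,.2194,.23],1.17)
E
```

```text
clock: 6.35
ee_pos: [0.6087, 0.1867, 0.23]
ee_rot: [[0.392, 0.92, -0.001], [0.92, -0.392, -0.001], [-0.001, -0.001, -1.0]]
wrist_force: [-0.3, 0.1, -1.2]
grip_width: 0.179
shift mm [  1.3 -80.3   0.4] turn deg -0.1 | pos [0.6089 0.1868 0.2304] yaw 1.1681 tilt [-0.0003 -0.0003] q [ 0.3   0.34  0.18  1.41 -0.    0.7 ] F [-0.4  0.4 -1.5] T [ 0.02 -0.   -0.01] w 0.175 t 6.45
```

View pics/w3.png

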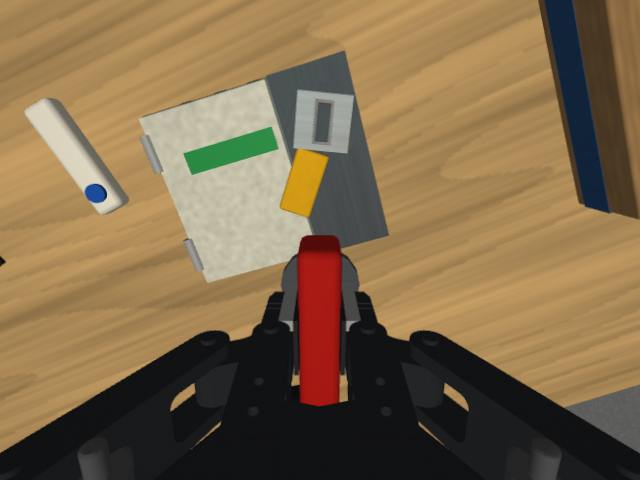

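View pics/t3.png

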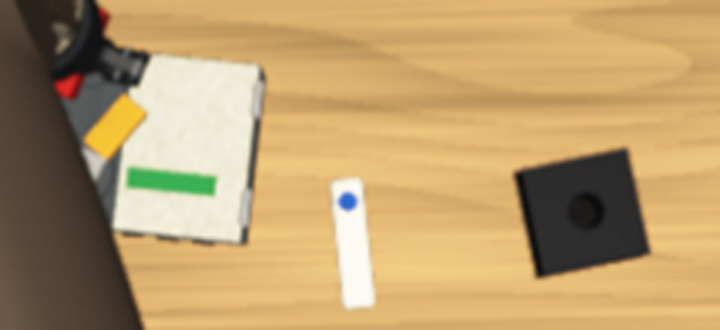

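Run:
```python
from h import *
c=read_camera("wrist");im=c["color"]
cv2.imwrite("pics/w3z.png",cv2.resize(im[80:220,270:370,::-1],None,fx=4,fy=4,interpolation=cv2.INTER_CUBIC))
g=im.sum(2)/3.
sub=(g[95:150,308:340]<120).astype(np.uint8)
N,L,S,ce=cv2.connectedComponentsWithStats(sub)
for i in range(1,N):
  if S[i,4]>50:
    w=np.array([onz(c,u+308,v+95,.085)[:2] for u,v in np.argwhere(L==i)[:,::-1]]).astype(np.float32);print(S[i],ce[i]+[308,95],cv2.minAreaRect(w),w.mean(0))
hsv=cv2.cvtColor(im,cv2.COLOR_RGB2HSV)
m=((im[...,0]>180)&(hsv[...,1]>200)&(hsv[...,0]>15)&(hsv[...,0]<30)).astype(np.uint8);m[230:]=0
N,L,S,ce=cv2.connectedComponentsWithStats(m);i=1+np.argmax(S[1:,4]);w=np.array([onz(c,u,v,.07)[:2] for u,v in np.argwhere(L==i)[:,::-1]]).astype(np.float32);print("arm",S[i],cv2.minAreaRect(w))
```

```text
[  5   6  19  41 612] [321.7875817  121.50163399] ((0.5352970957756042, 0.2203226238489151), (0.011189344339072704, 0.027474913746118546), 61.59297180175781) [0.5352152  0.22045195]
arm [ 280  149   47   68 1904] ((0.571456789970398, 0.18857735395431519), (0.02407754957675934, 0.05021519586443901), 48.51369857788086)
```

View pics/w3z.png

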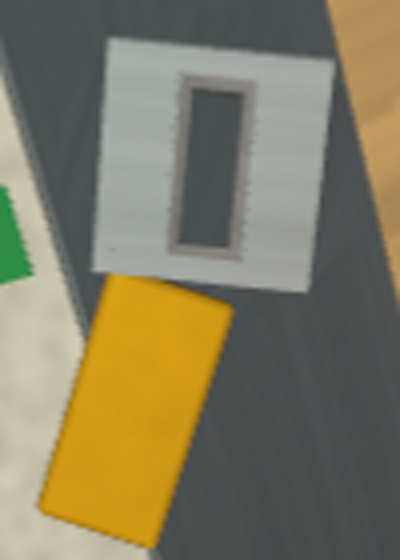

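Run:
```python
from h import *
c=read_camera("wrist")
Z=lambda q,z=.085:onz(c,270+q[0]/4-.4,80+q[1]/4-.4,z)[:2]
for nm,qs in dict(rim=[(180,74),(257,79),(240,260),(167,252)],bar=[(107,38),(335,60),(308,292),(92,270)]).items():
    a,b,d,e=map(Z,qs);l=(d+e-a-b)/2;s=(b+d-a-e)/2
    print(nm,np.mean([a,b,d,e],0),"len",np.linalg.norm(l),np.arctan2(l[1],l[0]),"wid",np.linalg.norm(s),np.arctan2(s[1],s[0])+np.pi/2)
a,b,d,e=[Z(q,.07) for q in[(112,275),(234,308),(157,548),(40,507)]]
print("arm",np.arctan2(*((d+e)/2-Z((211,166)))[::-1]),np.arctan2(*(d-b)[::-1]),np.arctan2(*(e-a)[::-1]))
# refine: barrel light mask
```

```text
rim [0.53542646 0.22096546] len 0.030627867275892597 -0.4878711122820742 wid 0.013523410954609096 2.656273919906218
bar [0.53539119 0.2209029 ] len 0.039594372026737164 -0.49532139223325033 wid 0.04005703390030505 2.645277238779463
arm -0.7169727305150592 -0.7134112012019505 -0.7288931415891517
```

```bash
python3 -c "
from h import *
togo([.5354,.2204,.195],1.08)"
```

```text
shift mm [  1.9 -80.8  35.5] turn deg 5.1 | pos [0.609  0.1871 0.2305] yaw 1.1685 tilt [-0.0001 -0.0001] q [ 0.3   0.34  0.18  1.41 -0.    0.7 ] F [ 0.4 -0.1 -1.2] T [-0.01 -0.01 -0.02] w 0.18 t 6.55
```

```bash
python3 -m creep '[[0,-0.015,0,1,0],[0.001,-0.035,0,2,0],[0.0015,-0.055,0,3,0],[0.002,-0.072,0,4,0],[0.002,-0.0808,0,5.1,0],[0.002,-0.0808,0.01,5.1,0],[0.002,-0.0808,0.022,5.1,0],[0.002,-0.0808,0.032,5.1,0],[0.002,-0.0808,0.0355,5.1,0],[0.002,-0.0808,0.0355,5.1,0],[0.002,-0.0808,0.0355,5.1,0]]'
python3 - <<'E'
from h import *
c=read_camera("wrist");cv2.imwrite("pics/w4.png",c["color"][:,:,::-1])
c=read_camera("scene");cv2.imwrite("pics/s4.png",cv2.resize(c["color"][140:260,320:450,::-1],None,fx=5,fy=5,interpolation=cv2.INTER_CUBIC))
togo([.5354,.2204,.1654],1.08)
E
```

```text
clock: 7.65
ee_pos: [0.5356, 0.2204, 0.1949]
ee_rot: [[0.472, 0.882, -0.0], [0.882, -0.472, -0.0], [-0.0, -0.0, -1.0]]
wrist_force: [0.4, 0.3, -0.4]
grip_width: 0.178
shift mm [-0.3 -0.3 30. ] turn deg -0.0 | pos [0.5358 0.2206 0.1954] yaw 1.0794 tilt [0.0005 0.0002] q [ 0.39  0.23 -0.04  1.29 -0.    0.88] F [ 0.2  0.2 -1.7] T [ 0.01 -0.   -0.  ] w 0.182 t 7.75
```

View pics/w4.png

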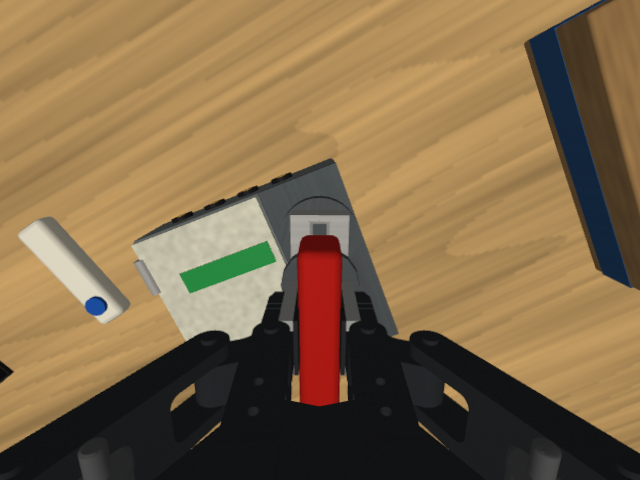

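View pics/s4.png

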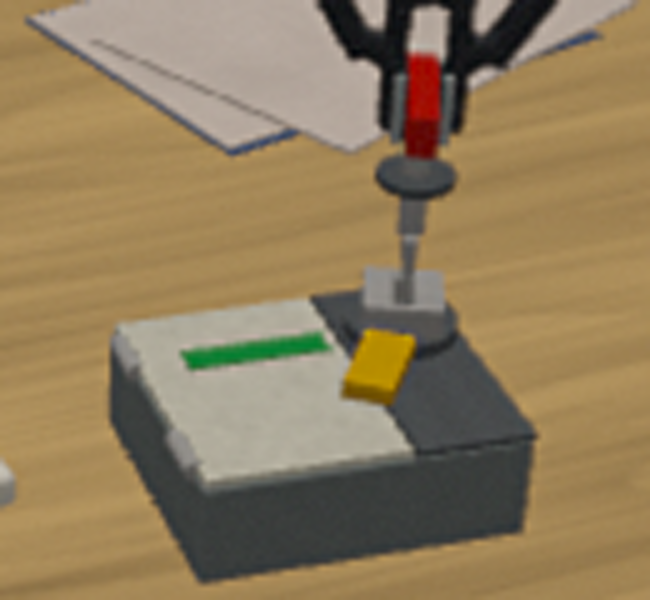

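In the wrist view the slot (320,229) lines up with the bar's centre line and its edges are parallel to it. I'll descend in small steps.

```bash
python3 -m creep '[[0,0,0.006,0,0],[0,0,0.01,0,0],[0,0,0.013,0,0],[0,0,0.015,0,0],[0,0,0.016,0,0],[0,0,0.016,0,0]]'; python3 -c "
from h import *
togo([.5354,.2204,.1654],1.08)"
```

```text
clock: 8.35
ee_pos: [0.5357, 0.2206, 0.1793]
ee_rot: [[0.472, 0.882, 0.0], [0.882, -0.472, 0.0], [0.0, 0.0, -1.0]]
wrist_force: [-0.1, 0.8, -1.4]
grip_width: 0.178
shift mm [-0.3 -0.2 13.9] turn deg -0.0 | pos [0.5357 0.2206 0.1793] yaw 1.0794 tilt [0.0003 0.0001] q [ 0.39  0.24 -0.07  1.26 -0.    0.88] F [-0.1  0.8 -1.4] T [ 0.03 -0.03 -0.02] w 0.178 t 8.35
```

```bash
python3 -m creep '[[0,0,0.003,0,0],[0,0,0.006,0,0],[0,0,0.008,0,0],[0,0,0.01,0,0],[0,0,0.012,0,0],[0,0,0.013,0,0],[0,0,0.013,0,0]]'; python3 -c "
from h import *
togo([.5354,.2204,.1654],1.08)"
```

```text
clock: 9.05
ee_pos: [0.5357, 0.2205, 0.1661]
ee_rot: [[0.472, 0.882, 0.0], [0.882, -0.472, -0.0], [-0.0, 0.0, -1.0]]
wrist_force: [0.4, 0.2, -0.6]
grip_width: 0.176
shift mm [-0.2 -0.2  0.7] turn deg -0.0 | pos [0.5357 0.2205 0.1661] yaw 1.0793 tilt [ 0.0001 -0.    ] q [ 0.39  0.24 -0.1   1.23 -0.    0.88] F [ 0.4  0.2 -0.6] T [-0.05  0.04 -0.04] w 0.176 t 9.05
```

```bash
python3 -m creep '[[0,0,0.0005,0,0],[0,0,0.001,0,0],[0,0,0.0015,0,0],[0,0,0.0015,0,0]]'
python3 - <<'E'
from h import *
c=read_camera("scene");cv2.imwrite("pics/s5.png",cv2.resize(c["color"][140:260,320:450,::-1],None,fx=5,fy=5,interpolation=cv2.INTER_CUBIC))
togo([.5354,.2204,.1654],1.08)
E
```

```text
clock: 9.45
ee_pos: [0.5358, 0.2206, 0.1653]
ee_rot: [[0.472, 0.882, 0.001], [0.882, -0.472, 0.0], [0.001, 0.001, -1.0]]
wrist_force: [-0.9, -0.7, 4.4]
grip_width: 0.175
shift mm [-0.3 -0.3 -0.2] turn deg -0.0 | pos [0.5358 0.2205 0.1652] yaw 1.0793 tilt [0.0009 0.0003] q [ 0.39  0.24 -0.1   1.23 -0.    0.88] F [-1.1  0.   4. ] T [-0.14  0.39  0.04] w 0.175 t 9.5
```

View pics/s5.png

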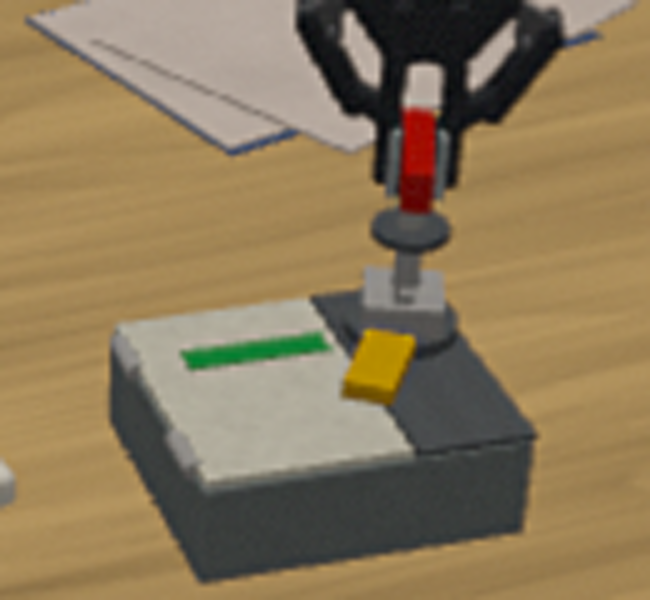

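The blade dropped fully home: TCP z is 0.1653 against 0.1654 predicted, with 4–5 N of bottom contact. Next I'll turn it clockwise.

```bash
python3 -m creep '[[0,0,0,3,0],[0,0,0,7,0],[0,0,0,11,0],[0,0,0,15,0],[0,0,0,19,0],[0,0,0,23,0],[0,0,0,27,0],[0,0,0,31,0],[0,0,0,35,0],[0,0,0,38,0],[0,0,0,40,0],[0,0,0,40,0]]'
python3 - <<'E'
from h import *
c=read_camera("scene");cv2.imwrite("pics/s6.png",cv2.resize(c["color"][140:260,320:450,::-1],None,fx=5,fy=5,interpolation=cv2.INTER_CUBIC))
togo([.5354,.2204,.1654],-.425)
E
```

```text
clock: 10.7
ee_pos: [0.5355, 0.2206, 0.1653]
ee_rot: [[0.928, 0.372, 0.0], [0.372, -0.928, 0.0], [0.001, -0.0, -1.0]]
wrist_force: [-1.9, -0.6, 3.4]
grip_width: 0.176
shift mm [-0.2  0.1 -0.1] turn deg 46.2 | pos [0.5355 0.2206 0.1653] yaw 0.3822 tilt [0.0005 0.0003] q [ 0.39  0.24 -0.1   1.23  0.    1.58] F [-2.3 -0.3  2.8] T [-0.07  0.58  0.12] w 0.175 t 10.75
```

View pics/s6.png

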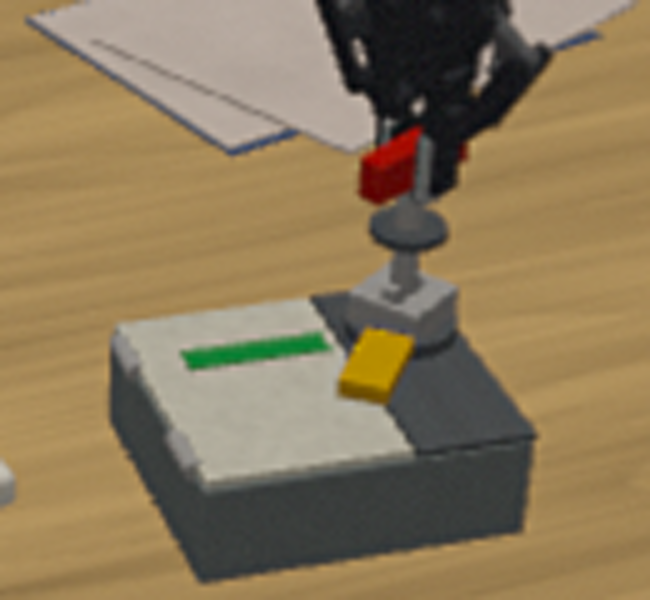

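```bash
python3 -m creep '[[0,0,0,3,0],[0,0,0,7,0],[0,0,0,11,0],[0,0,0,15,0],[0,0,0,19,0],[0,0,0,23,0],[0,0,0,27,0],[0,0,0,31,0],[0,0,0,35,0],[0,0,0,38,0],[0,0,0,41,0],[0,0,0,43,0],[0,0,0,43,0]]'
python3 - <<'E'
from h import *
c=read_camera("scene");cv2.imwrite("pics/s7.png",cv2.resize(c["color"][140:260,320:450,::-1],None,fx=5,fy=5,interpolation=cv2.INTER_CUBIC))
togo([.5354,.2204,.1654],-.425)
E
```

```text
clock: 12.05
ee_pos: [0.5358, 0.2208, 0.1653]
ee_rot: [[0.933, -0.359, 0.001], [-0.359, -0.933, 0.001], [0.001, -0.001, -1.0]]
wrist_force: [-0.5, 0.5, 1.0]
grip_width: 0.178
shift mm [-0.2  0.5 -0.1] turn deg 3.3 | pos [0.5358 0.2208 0.1653] yaw -0.3669 tilt [0.0009 0.0007] q [ 0.39  0.24 -0.1   1.23  0.    2.33] F [0.5 0.7 0.7] T [0.15 0.02 0.11] w 0.179 t 12.1
```

View pics/s7.png

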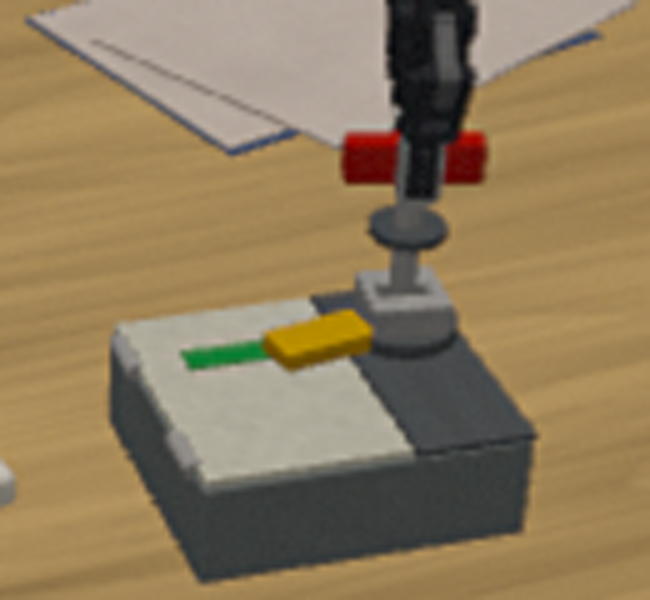

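```bash
python3 -m creep '[[0,0,0,1.5,0],[0,0,0,3,0],[0,0,0,4.5,0],[0,0,0,6,0],[0,0,0,6,0]]'; python3 -c "
from h import *
togo([.5354,.2204,.1654],-.425)"; python3 -m creep '[[0,0,0,1,0],[0,0,0,2,0],[0,0,0,3,0],[0,0,0,3,0]]'
python3 - <<'E'
from h import *
c=read_camera("scene");cv2.imwrite("pics/s8.png",cv2.resize(c["color"][140:260,320:450,::-1],None,fx=5,fy=5,interpolation=cv2.INTER_CUBIC))
togo([.5354,.2204,.1654],-.425)
E
```

```text
clock: 12.6
ee_pos: [0.5358, 0.2208, 0.1653]
ee_rot: [[0.89, -0.455, 0.001], [-0.455, -0.89, 0.001], [0.001, -0.001, -1.0]]
wrist_force: [0.0, 0.0, 0.4]
grip_width: 0.176
shift mm [-0.2  0.5 -0.1] turn deg -2.7 | pos [0.5358 0.2208 0.1653] yaw -0.4725 tilt [0.001  0.0007] q [ 0.39  0.24 -0.1   1.23  0.    2.43] F [0.  0.  0.4] T [ 0.15 -0.03  0.13] w 0.176 t 12.6
clock: 13.0
ee_pos: [0.5358, 0.2208, 0.1653]
ee_rot: [[0.865, -0.502, 0.001], [-0.502, -0.865, 0.001], [0.001, -0.001, -1.0]]
wrist_force: [-0.4, 0.6, 1.1]
grip_width: 0.174
shift mm [-0.2  0.5 -0.1] turn deg -5.7 | pos [0.5358 0.2208 0.1653] yaw -0.525 tilt [0.0011 0.0008] q [ 0.39  0.24 -0.1   1.23  0.    2.49] F [0.6 0.8 0.3] T [ 0.07 -0.03  0.11] w 0.178 t 13.05
```

View pics/s8.png

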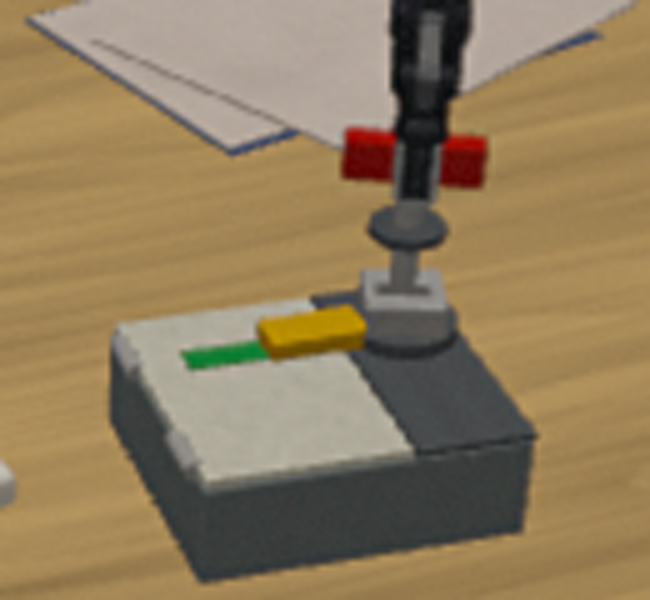

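```bash
python3 -m creep '[[0,0,0,1,0],[0,0,0,2,0],[0,0,0,2,0]]'; python3 -c "
from h import *
togo([.5354,.2204,.1654],-.425)"; python3 -m creep '[[0,0,0,1,0],[0,0,0,2,0],[0,0,0,2,0]]'
python3 - <<'E'
from h import *
c=read_camera("scene");cv2.imwrite("pics/s9.png",cv2.resize(c["color"][140:260,320:450,::-1],None,fx=5,fy=5,interpolation=cv2.INTER_CUBIC))
c=read_camera("top");cv2.imwrite("pics/t9.png",cv2.resize(c["color"][210:320,200:440,::-1],None,fx=3,fy=3,interpolation=cv2.INTER_CUBIC))
togo([.5354,.2204,.1654],-.425)
E
```

```text
clock: 13.35
ee_pos: [0.5359, 0.2208, 0.1653]
ee_rot: [[0.847, -0.532, 0.001], [-0.532, -0.847, 0.001], [0.001, -0.001, -1.0]]
wrist_force: [-0.7, -1.0, 0.4]
grip_width: 0.179
shift mm [-0.2  0.6 -0.1] turn deg -7.8 | pos [0.5359 0.2208 0.1653] yaw -0.5605 tilt [0.0011 0.0008] q [ 0.39  0.24 -0.1   1.23  0.    2.52] F [-0.7 -1.   0.4] T [ 0.14 -0.03  0.19] w 0.179 t 13.35
clock: 13.65
ee_pos: [0.5359, 0.2208, 0.1653]
ee_rot: [[0.828, -0.561, 0.001], [-0.561, -0.828, 0.001], [0.001, -0.001, -1.0]]
wrist_force: [0.9, 0.2, 1.2]
grip_width: 0.177
shift mm [-0.1  0.6 -0.1] turn deg -9.7 | pos [0.5358 0.2208 0.1653] yaw -0.5951 tilt [0.0012 0.0008] q [ 0.39  0.24 -0.1   1.23  0.    2.56] F [0.1 0.6 0.2] T [ 0.15 -0.1   0.53] w 0.175 t 13.75
```

View pics/s9.png

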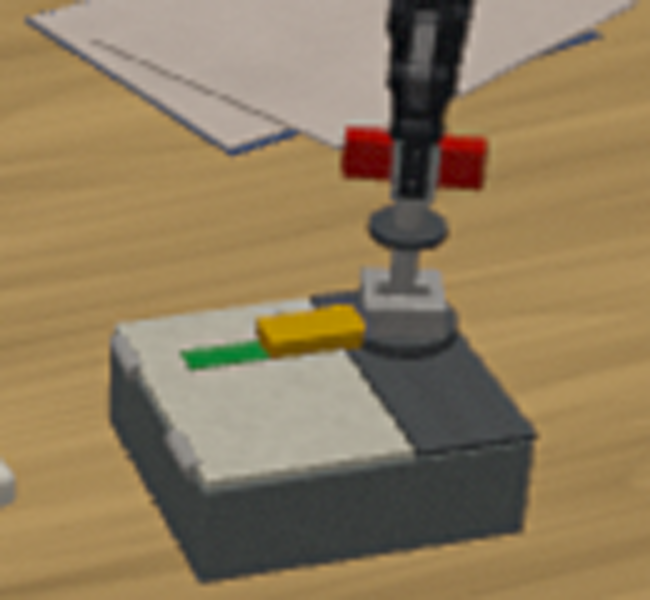

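View pics/t9.png

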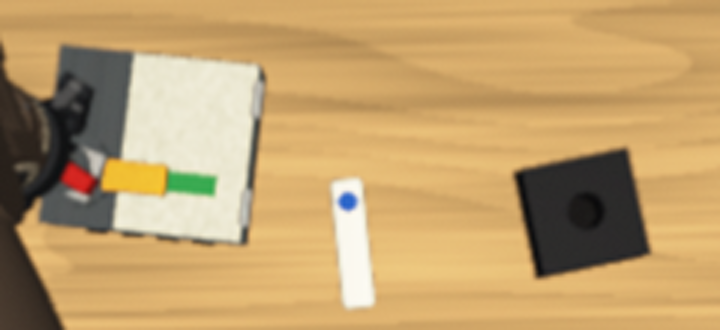

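Torque jumped from 0.19 to 0.53 N·m: the latch is at its stop, with the arm over the stripe in both views. I'll relax the twist, open, and retreat straight up.

```bash
python3 -m creep '[[0,0,0,-1,0],[0,0,0,-2,0],[0,0,0,-2,0]]'; python3 -c "
from h import *
togo([.5354,.2204,.1654],-.425)"; python3 -m creep '[[0,0,0,0,0.03],[0,0,0,0,0.05],[0,0,0,0,0.0854],[0,0,0,0,0.0854],[0,0,0,0,0.0854],[0,0,0,0,0.0854],[0,0,0,0,0.0854],[0,0,0,0,0.0854],[0,0,-0.01,0,0.0854],[0,0,-0.03,0,0.0854],[0,0,-0.06,0,0.0854],[0,0,-0.09,0,0.0854],[0,0,-0.12,0,0.0854],[0,0,-0.13,0,0.0854],[0,0,-0.13,0,0.0854]]'
python3 - <<'E'
from h import *
for n in["scene","wrist"]:
    c=read_camera(n);im=c["color"][...,::-1]
    if n=="scene":im=cv2.resize(im[140:260,320:450],None,fx=5,fy=5,interpolation=cv2.INTER_CUBIC)
    cv2.imwrite(f"pics/{n}10.png",im)
togo([.5354,.0204,.30],-.425)
E
```

```text
clock: 14.05
ee_pos: [0.5359, 0.2208, 0.1653]
ee_rot: [[0.847, -0.531, 0.001], [-0.531, -0.847, 0.001], [0.001, -0.001, -1.0]]
wrist_force: [-0.1, 0.1, 0.3]
grip_width: 0.177
shift mm [-0.2  0.6 -0.1] turn deg -7.7 | pos [0.5359 0.2208 0.1653] yaw -0.5599 tilt [0.0012 0.0008] q [ 0.39  0.24 -0.1   1.23  0.    2.52] F [-0.1  0.1  0.3] T [ 0.13 -0.05  0.17] w 0.177 t 14.05
clock: 15.55
ee_pos: [0.5364, 0.221, 0.2972]
ee_rot: [[0.847, -0.531, 0.004], [-0.531, -0.847, 0.002], [0.003, -0.004, -1.0]]
wrist_force: [-0.0, -0.5, 0.0]
grip_width: 1.002
shift mm [106.2 169.8  -5.8] turn deg -7.7 | pos [0.5356 0.2206 0.2943] yaw -0.5599 tilt [0.0002 0.0004] q [0.39 0.24 0.18 1.51 0.   2.52] F [ 0.5  0.3 -0.4] T [ 0.    0.   -0.02] w 1.0 t 15.65
```

View pics/scene10.png

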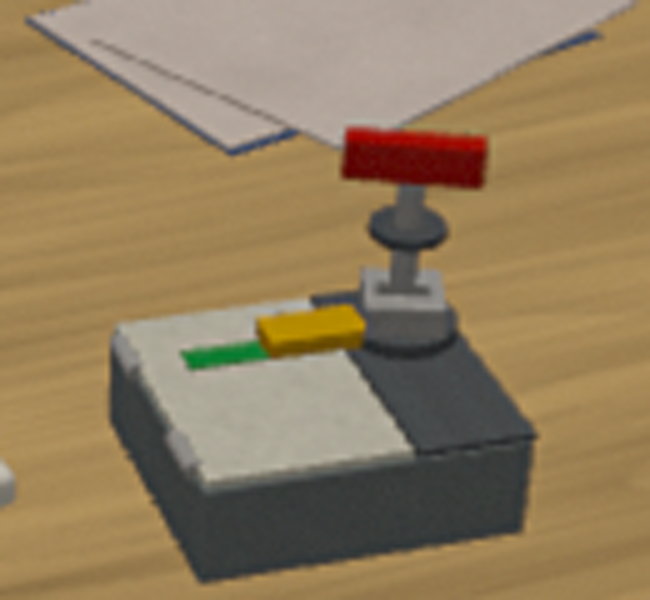

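View pics/wrist10.png

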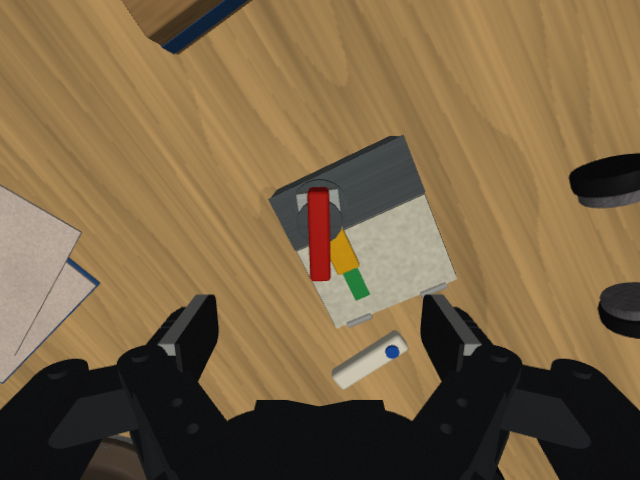

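The key stands upright in the keyhole ((342–487,128–187) in the scene crop) with the gripper clear. I'll check the arm angle numerically against the box.

Run:
```python
from h import *
c=read_camera("wrist")
cv2.imwrite("pics/w11.png",cv2.resize(c["color"][120:340,260:470,::-1],None,fx=2.7,fy=2.7,interpolation=cv2.INTER_CUBIC))
c=read_camera("top")
cv2.imwrite("pics/t11.png",cv2.resize(c["color"][215:300,205:300,::-1],None,fx=6,fy=6,interpolation=cv2.INTER_CUBIC))
im=c["color"].astype(int)
m=((im[...,0]>190)&(im[...,1]>130)&(im[...,2]<80)).astype(np.uint8);m[:,:210]=0;m[:,290:]=0;m[:220]=0;m[300:]=0
N,L,S,ce=cv2.connectedComponentsWithStats(m);i=1+np.argmax(S[1:,4]);w=np.array([onz(c,u,v,.07)[:2] for u,v in np.argwhere(L==i)[:,::-1]]).astype(np.float32);print(S[i],cv2.minAreaRect(w))
```

```text
[234 263  22  12 188] ((0.5290406346321106, 0.17295753955841064), (0.05093561112880707, 0.024695836007595062), 81.4599838256836)
```

View pics/t11.png

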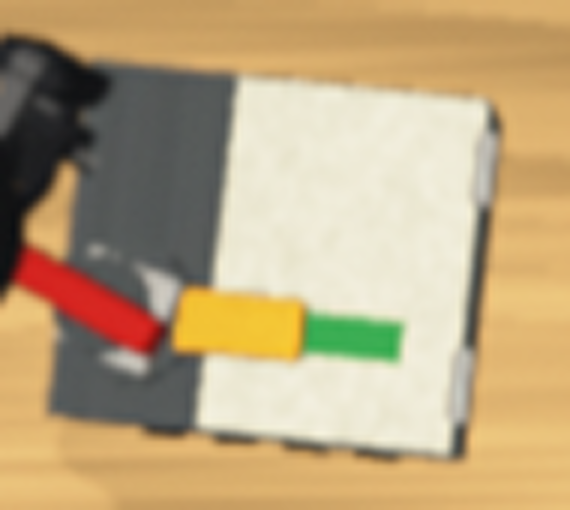

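View pics/w11.png

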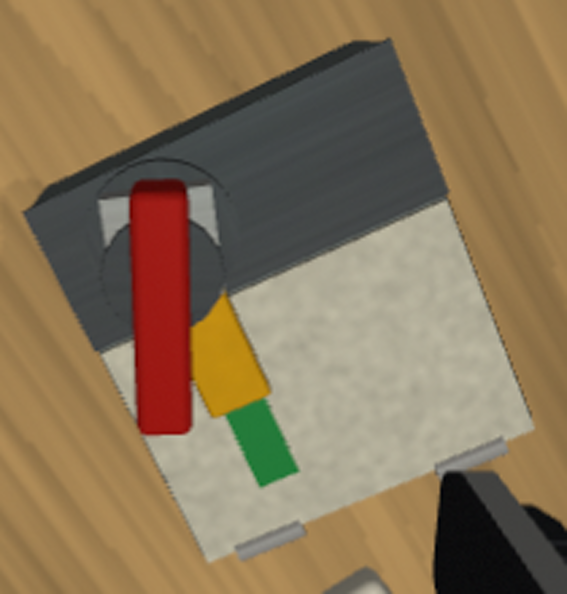

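```bash
python3 -c "
from workcell import *
print(observe()['clock']);print(job_done())"
```

```text
15.75
the job is handed in; nothing more can be done
None
```

The connection box is locked and the job is handed in, at 15.75 s on the clock. The key is left standing in the keyhole.

- **Key into the keyhole:** I took the key from its stand and lined the blade up with the slot using the wrist camera. It went straight in with no resistance, so I didn't need to rotate it to find the slot. It touched bottom with about 4–5 N at the expected depth.
- **Turning the latch:** I turned the key clockwise until the torque jumped from about 0.19 to 0.53 N·m, which is the stop. Then I eased off 2°, opened the gripper and lifted straight up.
- **Last checks:** The camera pictures show the yellow arm lying along the green stripe, the key upright and the gripper well clear. The wrist force was back to about zero. The handset, the key stand and the headphones in view look undisturbed. I did not check the tissues or the bottle with measurements.
- **One small disagreement:** From the top camera, the arm measured 81.5° and the stripe 82.8°. I take that as pixel error, since the torque showed the stop was reached.

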